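# Centre the egg cup on its stand

### The job

The egg cup with the egg in it stands dangerously near the edge of its little round stand. Nudge it gently over the stand's top with the fingertips, low down at its foot, until it stands upright in the middle of the stand. Do not grip it, take it between the fingers, lift it or tip it, leave the stand where it is, and do not disturb the mug, the pepper shaker and the spoon.

Things in the scene. Friction and masses are not known exactly. Their poses are not given: they have to be found in the camera images.
- egg_cup: White egg cup with a brown egg fixed in it, one loose rigid piece, 0.08-0.17 kg, 74 mm tall. Origin: centre of its underside, z up. Widest is the foot: upright round skirt, 50 mm diameter, 0 to 12 mm up. Above it a 20 mm stem, the bowl (44 mm diameter at 48 mm up) and the egg (40 mm). Slides if pushed at the foot, may topple if pushed at bowl or egg. Starts 16-25 mm off the stand's centre, any direction.
- stand: Round stand of dark wood, loose, 0.75 kg, 36 mm tall, with a flat rimless top of 100 mm diameter (z axis up, its yaw has no meaning). Its origin is the centre of its underside, on the worktop. The egg cup stands on it.
- stand_top (a point): Centre of the stand's flat top, 36 mm above the worktop: where the middle of the egg cup's underside belongs.
- mug: Cream-coloured coffee mug with one handle, 92x127 mm, 95 mm tall, a loose bystander to the left of the stand. Origin under its middle, handle included; the handle is toward its -y.
- shaker: Pepper shaker, 44 mm diameter, 90 mm tall, a loose bystander to the right of the stand. Origin at the centre of its underside.
- spoon: Table spoon lying flat behind the stand (farther from the robot), 187 mm long along its x, 31 mm wide, 6 mm high, a loose bystander. Origin under its middle.

How it is judged:
By the outcome, as a careful person would: the job done as asked, in the order asked, and still so for the second after the job is handed in, with the robot touching nothing.
It also fails if it takes over 61 s, if anything falls off the work surface, if the arm or the gripper's body presses on something with over 40 N, if the wrist force passes 120 N, or if a joint passes its speed limit or range.

### The arm

A 6-joint arm with a two-finger parallel gripper is mounted at the origin on a cart in front of the work surface, level with it; the furniture and walls round the work are solid. World frame = base frame: x ahead of the robot, y to its left, z up, the work surface at z = 0. Lengths are in mm, angles in degrees, forces in N, time in s.
With the tool pointing down it reaches from about 350 to 850 mm from the base axis. Payload 8.1 kg.
Tool frame: the origin (TCP) lies on the centre line of the jaws, within the pads' length; the fingertips stand 8 mm ahead of it and the grasp point (between the pads) lies 11 mm behind it; x points along the fingers, z is the direction in which the jaws open and shut, and the axes are right-handed (so a half turn about x gives the same grasp; the last joint's range is limited). The gripper opens to 85 mm and grips with 20 to 120 N. Pads are 22 mm wide; open, the fingers measure 114 mm over their backs; the gripper's body (76 mm by 85 mm) begins 54 mm behind the grasp point. The pads swing forward as they close: fully open they stand 13 mm farther back than shut.
Start: joints at [-78.232, 7.471, 85.268, -0, 87.261, -4.893], TCP at [172.051, -574.807, 239.292] pointing down, gripper open.
Joint ranges: [-169.43, 169.43], [-51.17, 129.36], [1.28, 143.12], [-76.62, 256.62], [0, 156.53], [-152.29, 152.29]. Speed limits (degrees/s): [136.94, 136.94, 159.86, 180, 180, 180].

### API

Orientations are given as [roll, pitch, yaw] about the fixed x, y, z axes, in that order (R = Rz(yaw) Ry(pitch) Rx(roll)).
In Python, from bench import r, vision, order gives the robot as it stands. The module is installed in compiled form; this text tells all that it offers.
- The arm moves only by the shell command python3 -m jog 'ROWS' [FORCE]. ROWS is JSON, a list of rows, each a list of 3 entries, a list of its own where there are three numbers: the shift along the world's x, y, z in m, then the turn, a rotation vector about the world's x, y, z in rad, then the opening, from -1 (shut) to 1 (fully open). A call has 1 to 5 rows; each row is the pose to reach, as a shift and turn from the pose commanded when the call began; what a row does not reach only later rows make up. A row lasts 1/12 s, in which the tool goes at most 41.7 mm and 7.16 degrees, less where a joint would pass 70% of its speed; a pose out of reach is approached as far as the arm can. A call with a gripper value outside its range is refused whole. The fingers move at their own pace and stop on an object; FORCE is the grip in N (left out, the last holds). Time passes only in rows, so rows that repeat a pose let the fingers close. It gives the time, the measured TCP pose, the force and the opening at its end, in the units of the state.
- r.sense(): the state, without advancing time (a new reading comes with each control period).
- vision.snapshot(name): name is "scene" or "top" or "wrist"; returns the picture (384x512x3 uint8, red, green, blue); there is no depth.
- vision.camera_model(name): a dict with "fov_y" (degrees; the focal length in pixels is half the picture's height over the tangent of half this angle, whatever the lens; pixels are square), "cx", "cy" (the principal point, pixels), "world_to_cam" (4x4, takes a point from world to camera coordinates). Camera axes: x right, y down, z forward; pixel columns grow to the right and rows downward; lengths in mm; the calibration is good to about 2 mm. A picture is of the moment at which its call begins: read the wrist's pose just before it. camera_model takes no time and is no camera call; for the wrist camera it gives the pose at the moment of the call.
- order.hand_in(): hands the job in, once; it reports no verdict.
The state is a dict: "time": time; "joint_pos": joint angles; "qd": joint speeds; "joint_efforts": joint torques, N m; "tool_pos": TCP position; "tcp_rot": TCP orientation; "ft_force": force on the tool from outside, world axes, zero at the start; "wrist_torque": the same for the moment, N m; "finger_gap": finger opening in mm.
Only numpy, scipy, OpenCV 4.12 (cv2) and the standard library are available. Lean on these libraries where they do the work, as an engineer would, in place of code of your own. Each camera call takes 0.05 s, during which the arm holds its last target.

## Working session

There is one attempt and no reset: what is moved stays moved. The work goes in short steps, Python scripts to look and compute and a shell command to move; the robot and the scene stay as the last step left them, time stands still between calls to the robot, and variables do not carry over. Pictures are saved under pics/ and viewed, and the job is handed in when it is done.

```bash
mkdir -p pics
python3 - <<'E'
from bench import r,vision
import cv2,numpy as np
for n in ("top","scene"):
    im=vision.snapshot(n); cv2.imwrite(f"pics/{n}0.png",im[:,:,::-1])
    m=vision.camera_model(n); print(n,m["fov_y"],m["cx"],m["cy"],np.round(m["world_to_cam"],3).tolist(), [k for k in m])
s=r.sense(); print(s)
E
```

```text
top 42.17636128324233 255.85712038424808 196.53913730957697 [[0.025, -1.0, -0.011, 34.45], [-0.998, -0.024, -0.064, 590.414], [0.064, 0.012, -0.998, 1135.721], [0.0, 0.0, 0.0, 1.0]] ['fov_y', 'cx', 'cy', 'world_to_cam']
scene 55.66800879963034 255.29888216296374 193.10567156643685 [[-0.85, -0.527, -0.015, 531.322], [-0.271, 0.462, -0.844, 189.199], [0.452, -0.713, -0.536, 823.068], [0.0, 0.0, 0.0, 1.0]] ['fov_y', 'cx', 'cy', 'world_to_cam']
{'time': 0.1, 'joint_pos': array([-7.82307787e+01,  7.51021610e+00,  8.53249059e+01, -1.35113974e-05,
        8.72595640e+01, -4.89348348e+00]), 'qd': array([ 0.10855332, -0.02966451,  0.00241091,  0.04173511, -0.02688108,
        0.10550831]), 'joint_efforts': array([ 3.74664469e-04, -5.70951426e+01, -5.01941156e+01, -2.83935005e-04,
        8.20744608e-03, -1.73112579e-05]), 'tool_pos': array([ 171.96077128, -574.3277696 ,  238.33730359]), 'tcp_rot': array([175.11468244,  89.90531395, 101.77738788]), 'ft_force': array([-0.0209118 ,  0.78133879,  0.06369489]), 'wrist_torque': array([ 0.01528529, -0.01047313, -0.0031721 ]), 'finger_gap': 85.5769972923713}
```

View pics/top0.png

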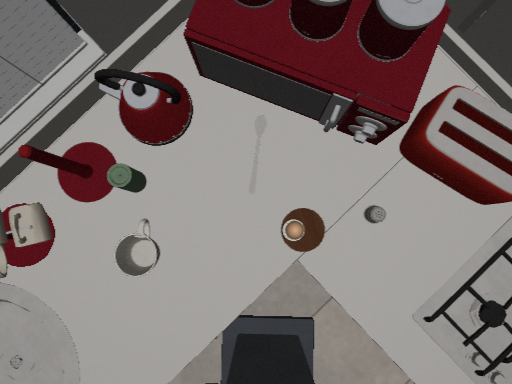

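View pics/scene0.png

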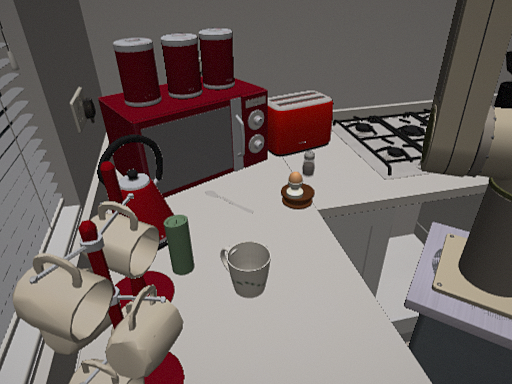

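The top view shows the stand at about (303,229) with the cup left of its centre at (293,231), and the shaker, mug and spoon around it. I'll zoom in and measure.

```bash
cat > h.py <<'E'
import numpy as np, cv2
from bench import vision
def ray(m,u,v,z):
    f=192/np.tan(np.radians(m["fov_y"]/2)); T=np.array(m["world_to_cam"])
    R=T[:3,:3]; c=-R.T@T[:3,3]; d=R.T@np.array([(u-m["cx"])/f,(v-m["cy"])/f,1.])
    return c+d*(z-c[2])/d[2]
def proj(m,p):
    f=192/np.tan(np.radians(m["fov_y"]/2)); T=np.array(m["world_to_cam"])
    p=np.atleast_2d(p); q=p@T[:3,:3].T+T[:3,3]
    return np.c_[q[:,0]/q[:,2]*f+m["cx"],q[:,1]/q[:,2]*f+m["cy"]]
def circ(c,rad,z,n=60):
    a=np.linspace(0,2*np.pi,n); return np.c_[c[0]+rad*np.cos(a),c[1]+rad*np.sin(a),0*a+z]
def overlay(im,m,items,box,k,out):
    x0,y0,x1,y1=box; g=cv2.resize(im[y0:y1,x0:x1,::-1].copy(),None,fx=k,fy=k,interpolation=cv2.INTER_CUBIC)
    for pts,col in items:
        q=((proj(m,pts)-[x0,y0]+.5)*k).astype(int); cv2.polylines(g,[q.reshape(-1,1,2)],False,col,1)
    cv2.imwrite(out,g)
E
python3 - <<'E'
from h import *
im=cv2.imread("pics/top0.png")[:,:,::-1]; m=vision.camera_model("top")
hsv=cv2.cvtColor(im.copy(),cv2.COLOR_RGB2HSV)
s=ray(m,303,229.5,36); e=ray(m,293.5,230.5,60)
print(s,e)
for n,u,v in (("shaker",376,214),("spoon a",252,192),("spoon b",261,115),("mug",140,255),("mug h",145,221)): print(n,ray(m,u,v,0))
overlay(im,m,[(circ(s,50,36),(0,255,0)),(circ(e,25,36),(255,0,0)),(circ(e,20,60),(0,255,255))],(255,180,395,270),5,"pics/t1.png")
E
```

```text
[515.81135924 -60.48192478  36.        ] [513.06739573 -37.39270472  60.        ]
shaker [ 556.31238856 -233.93140254    0.        ]
spoon a [601.14638526  58.3252297    0.        ]
spoon b [785.57201042  41.48844166   0.        ]
mug [446.74590795 317.34846783   0.        ]
mug h [526.66385779 308.68956823   0.        ]
```

View pics/t1.png

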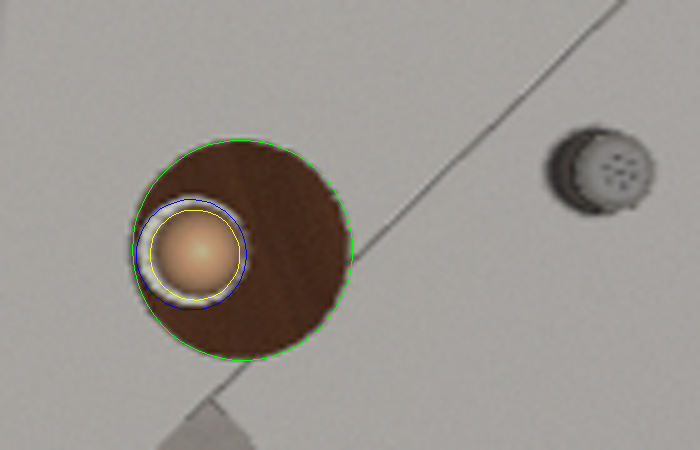

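Overlay fits: the stand centre is about (516,-60.5), and the cup sits about 23 mm toward +y, with 1-2 mm doubt. I'll work out the tool axes next.

Run:
```python
from bench import r
from scipy.spatial.transform import Rotation as R
import numpy as np
print(np.round(R.from_euler('xyz',r.sense()['tcp_rot'],degrees=True).as_matrix(),3))
from h import *
im=vision.snapshot("wrist"); cv2.imwrite("pics/w0.png",im[:,:,::-1]); m=vision.camera_model("wrist")
T=np.array(m["world_to_cam"]);print(m["fov_y"],-T[:3,:3].T@T[:3,3],np.round(T[:3,:3],2))
```

```text
[[-0.     0.958  0.287]
 [ 0.002  0.287 -0.958]
 [-1.     0.    -0.002]]
70.42652921980425 [ 249.43819515 -550.9081739   372.36932417] [[ 0.29 -0.96 -0.  ]
 [-0.91 -0.27  0.31]
 [-0.3  -0.09 -0.95]]
```

View pics/w0.png

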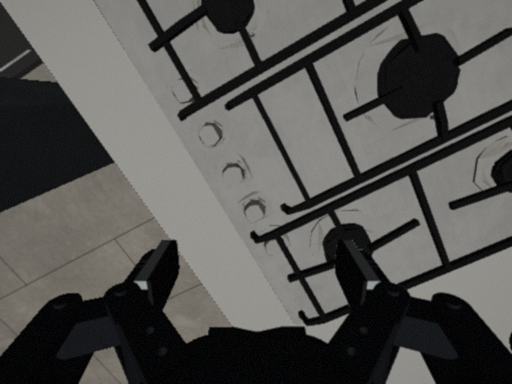

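The scene is clear at z≈240. I'll go across with the jaws shut, turning the tool's y axis toward world +y so the finger sides push toward -y.

```bash
python3 -m jog '[[[0.017,0.030,0],[0,0,0.12],-1],[[0.034,0.060,0],[0,0,0.24],-1],[[0.051,0.090,0],[0,0,0.36],-1],[[0.068,0.120,0],[0,0,0.48],-1],[[0.086,0.151,0],[0,0,0.6],-1]]' 20
python3 -m jog '[[[0.017,0.030,0],[0,0,0.12],-1],[[0.034,0.060,0],[0,0,0.24],-1],[[0.051,0.090,0],[0,0,0.36],-1],[[0.068,0.120,0],[0,0,0.48],-1],[[0.086,0.151,0],[0,0,0.6],-1]]'
python3 -m jog '[[[0.017,0.030,0],[0,0,0.04],-1],[[0.034,0.060,0],[0,0,0.08],-1],[[0.051,0.090,0],[0,0,0.1],-1],[[0.068,0.120,0],[0,0,0.1],-1],[[0.086,0.151,0],[0,0,0.1],-1]]'
python3 -m jog '[[[0.017,0.030,0],[0,0,0],-1],[[0.034,0.060,0],[0,0,0],-1],[[0.051,0.090,0],[0,0,0],-1],[[0.068,0.120,0],[0,0,0],-1],[[0.085,0.151,0],[0,0,0],-1]]'
python3 -m jog '[[[0,0,0],[0,0,0],-1],[[0,0,0],[0,0,0],-1],[[0,0,0],[0,0,0],-1]]'
python3 - <<'E'
from h import *
for n in ("wrist","scene","top"):
    im=vision.snapshot(n); cv2.imwrite(f"pics/{n}1.png",im[:,:,::-1])
m=vision.camera_model("wrist"); T=np.array(m["world_to_cam"]);print(-T[:3,:3].T@T[:3,3])
E
```

```text
time: 0.57
tool_pos: [258.3, -422.3, 238.8]
tcp_rot: [155.6, 90.0, 116.9]
ft_force: [0.2, 0.2, -0.2]
finger_gap: 25.8
time: 0.98
tool_pos: [344.3, -271.3, 239.1]
tcp_rot: [-157.9, 90.0, -162.2]
ft_force: [0.0, 0.7, 0.6]
finger_gap: -0.1
time: 1.4
tool_pos: [430.4, -120.2, 239.2]
tcp_rot: [-73.8, 90.0, -72.6]
ft_force: [0.5, -0.0, 0.3]
finger_gap: -0.2
time: 1.82
tool_pos: [515.5, 30.9, 239.1]
tcp_rot: [-128.4, 90.0, -127.2]
ft_force: [0.5, 0.2, 0.4]
finger_gap: 0.0
time: 2.07
tool_pos: [514.7, 29.1, 238.8]
tcp_rot: [-161.1, 89.9, -159.9]
ft_force: [0.2, 0.1, 0.0]
finger_gap: 0.3
[514.10734396 108.8415155  373.15423299]
```

View pics/wrist1.png

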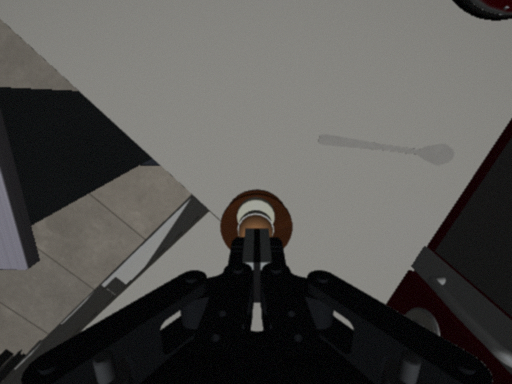

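View pics/scene1.png

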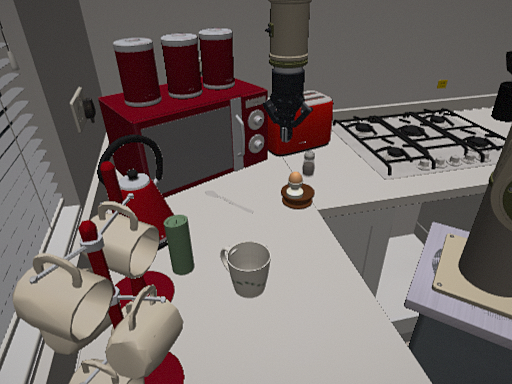

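The wrist view shows the stand at about (257,225) with the cup foot at (255,212), and the shut fingertips at (257,232). I'll overlay the models, including the expected tip for both readings of the 8 mm.

Run:
```python
from h import *
from bench import r
s0=(515.8,-60.5); e0=(513,-37)
t=r.sense()['tool_pos']
for n,box,k in(("wrist",(200,170,320,260),6),("scene",(240,80,340,220),4)):
    im=cv2.imread(f"pics/{n}1.png")[:,:,::-1]; m=vision.camera_model(n)
    it=[(circ(s0,50,36),(0,255,0)),(circ(e0,25,36),(255,0,0)),(circ(e0,25,48),(255,255,0))]
    for d,c in((0,(255,255,255)),(8,(0,0,255)),(21,(255,0,255))):
        z=t[2]-d; it.append((np.array([[t[0]+a*14,t[1]+b*11,z] for a,b in((-1,-1),(1,-1),(1,1),(-1,1),(-1,-1))]),c))
    overlay(im,m,it,box,k,f"pics/{n}1o.png")
```

```text
(no output)
```

View pics/wrist1o.png

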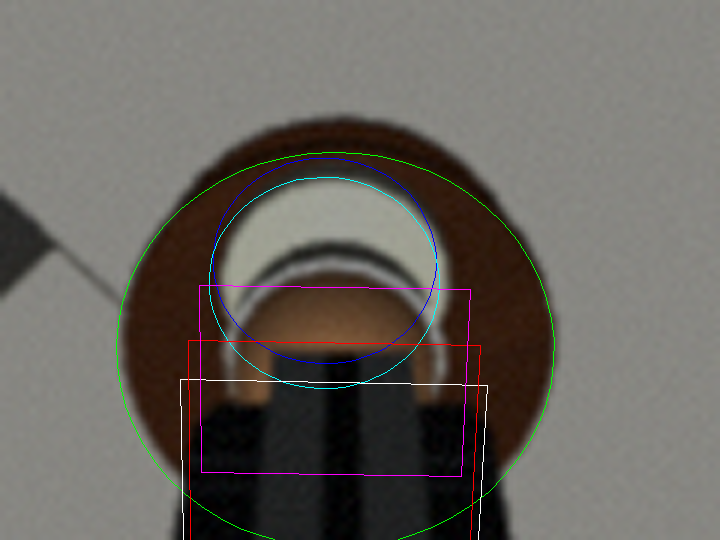

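View pics/scene1o.png

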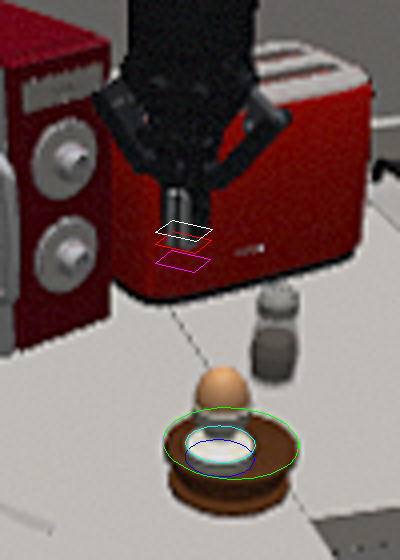

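Run:
```python
import cv2,numpy as np
im=cv2.imread("pics/wrist1.png")[170:260,200:320].astype(float)
g=np.clip((im/255)**0.5*255*1.1,0,255).astype(np.uint8)
cv2.imwrite("pics/w1e.png",cv2.resize(g,None,fx=6,fy=6,interpolation=cv2.INTER_CUBIC))
print(im[12:40:2,57].astype(int).tolist())
```

```text
[[128, 132, 135], [130, 134, 134], [133, 137, 138], [122, 127, 128], [25, 32, 44], [6, 19, 40], [10, 17, 30], [20, 33, 53], [35, 39, 42], [115, 125, 124], [151, 160, 158], [152, 161, 158], [152, 160, 158], [153, 161, 159]]
```

View pics/w1e.png

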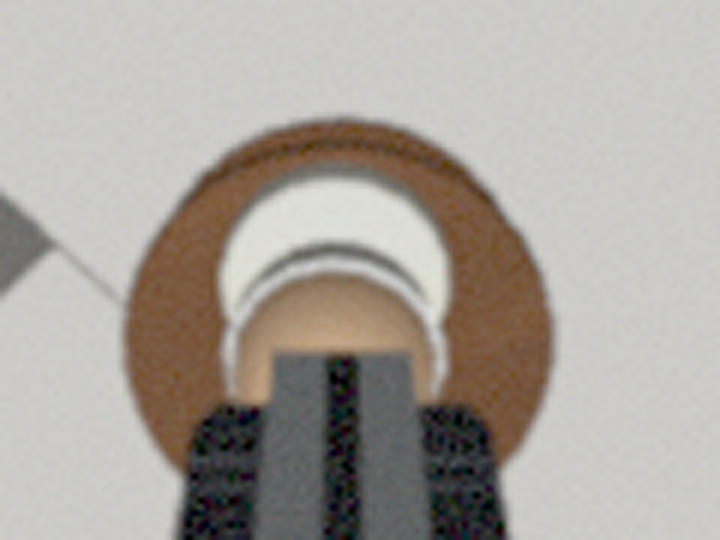

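The image top is +y, so the dark arc at row ~145 is the stand's near rim (the model puts it at 152). The rest agrees within 2 mm, and the shut tips stand 8 mm ahead of the TCP. The cup is about (-1.5, +21.5) mm off the stand's centre. Next I lean the tool 10° so the tips lead, and come down beside the cup.

```bash
python3 -m jog '[[[0,-0.003,-0.035],[-0.087,0,0],-1],[[0,-0.006,-0.07],[-0.175,0,0],-1],[[0,-0.006,-0.1],[-0.175,0,0],-1],[[0,-0.006,-0.13],[-0.175,0,0],-1],[[0,-0.006,-0.15],[-0.175,0,0],-1]]'
python3 -m jog '[[[0,0,-0.015],[0,0,0],-1],[[0,0,-0.03],[0,0,0],-1],[[0,0,-0.04],[0,0,0],-1],[[0,0,-0.04],[0,0,0],-1],[[0,0,-0.04],[0,0,0],-1]]'
python3 - <<'E'
from h import *
from bench import r
s=r.sense(); print(s['tool_pos'],s['ft_force'])
for n in ("wrist","scene","top"):
    im=vision.snapshot(n); cv2.imwrite(f"pics/{n}2.png",im[:,:,::-1])
im=cv2.imread("pics/scene2.png")[:,:,::-1]
overlay(im,vision.camera_model("scene"),[],(230,100,350,230),4,"pics/s2z.png")
E
```

```text
time: 2.63
tool_pos: [513.1, 22.5, 86.2]
tcp_rot: [-92.2, 80.0, -91.1]
ft_force: [-0.0, -0.0, 0.0]
finger_gap: 0.1
time: 3.05
tool_pos: [514.7, 22.5, 49.3]
tcp_rot: [-91.4, 80.0, -90.3]
ft_force: [-0.2, -0.0, 0.4]
finger_gap: -0.2
[514.71275014  22.54290428  49.29945751] [-0.2027963  -0.02782051  0.37585749]
```

View pics/wrist2.png

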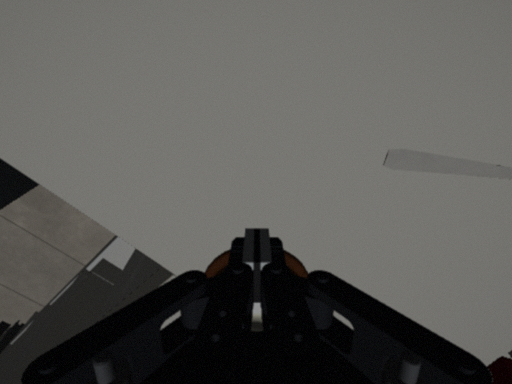

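View pics/s2z.png

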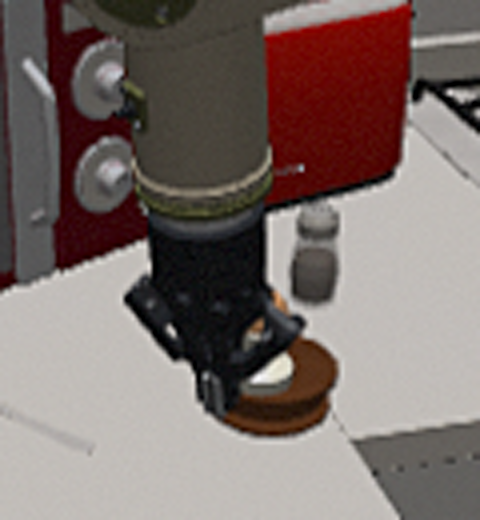

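View pics/top2.png

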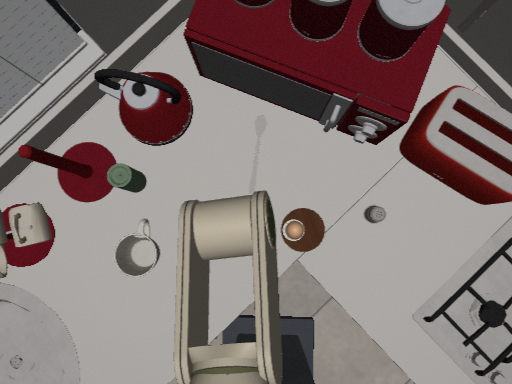

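The tips are beside the cup, clear of it at z≈49, and the top camera still sees the cup. I'll creep to just before contact, then push slowly.

```bash
python3 -m jog '[[[0,-0.006,0],[0,0,0],-1],[[0,-0.012,0],[0,0,0],-1],[[0,-0.016,0],[0,0,0],-1],[[0,-0.018,0],[0,0,0],-1],[[0,-0.020,0],[0,0,0],-1]]'
python3 -m jog '[[[0,-0.001,0],[0,0,0],-1],[[0,-0.002,0],[0,0,0],-1],[[0,-0.003,0],[0,0,0],-1],[[0,-0.004,0],[0,0,0],-1],[[0,-0.005,0],[0,0,0],-1]]'
python3 - <<'E'
from h import *
from bench import r
s=r.sense(); print(s['tool_pos'],s['ft_force'])
m=vision.camera_model("top"); im=vision.snapshot("top")
overlay(im,m,[(circ((515.8,-60.5),50,36),(0,255,0)),(circ((513,-37),20,60),(0,255,255))],(245,180,345,270),6,"pics/t3.png")
E
```

```text
time: 3.62
tool_pos: [515.1, 2.7, 49.4]
tcp_rot: [-91.1, 80.0, -90.0]
ft_force: [-0.5, -0.0, 0.2]
finger_gap: 0.2
time: 4.03
tool_pos: [515.1, -1.7, 49.3]
tcp_rot: [-91.2, 80.0, -90.0]
ft_force: [0.0, 0.4, -0.1]
finger_gap: 0.3
[515.05137605  -1.73439487  49.25668254] [ 0.03573773  0.40827504 -0.14943611]
```

View pics/t3.png

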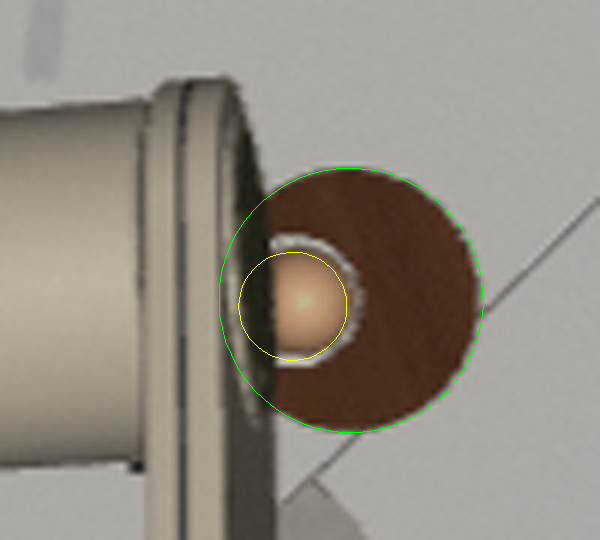

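```bash
python3 -m jog '[[[0,-0.001,0],[0,0,0],-1],[[0,-0.002,0],[0,0,0],-1],[[0,-0.003,0],[0,0,0],-1],[[0,-0.004,0],[0,0,0],-1],[[0,-0.005,0],[0,0,0],-1]]'
python3 -m jog '[[[0,-0.001,0],[0,0,0],-1],[[0,-0.002,0],[0,0,0],-1],[[0,-0.003,0],[0,0,0],-1],[[0,-0.004,0],[0,0,0],-1],[[0,-0.005,0],[0,0,0],-1]]'
python3 - <<'E'
from h import *
from bench import r
s=r.sense(); print(s['tool_pos'],s['ft_force'])
m=vision.camera_model("top"); im=vision.snapshot("top")
overlay(im,m,[(circ((515.8,-60.5),50,36),(0,255,0)),(circ((514.5,-49),20,60),(0,255,255))],(245,180,345,270),6,"pics/t4.png")
im=vision.snapshot("scene")
overlay(im,vision.camera_model("scene"),[],(240,120,350,220),5,"pics/s4.png")
E
```

```text
time: 4.5
tool_pos: [515.0, -6.9, 49.3]
tcp_rot: [-91.2, 80.0, -90.0]
ft_force: [0.5, -0.3, 0.7]
finger_gap: 0.0
time: 4.92
tool_pos: [515.0, -11.9, 49.3]
tcp_rot: [-91.2, 80.0, -90.0]
ft_force: [-0.1, 0.5, 0.2]
finger_gap: -0.2
[515.02967908 -11.91084638  49.28710119] [-0.13977481  0.48366566  0.22749061]
```

View pics/t4.png

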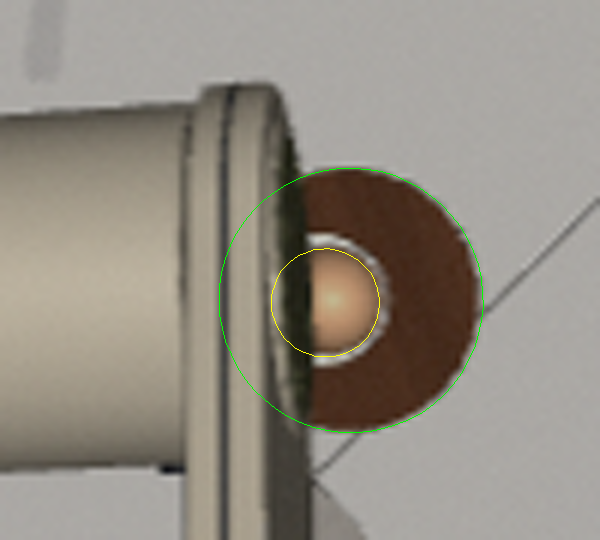

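View pics/s4.png

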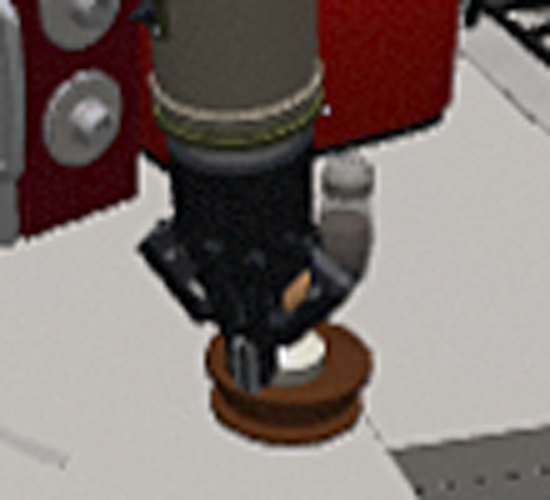

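It slides upright, with the stand on its outline; the cup is about at y≈-49. I'll push 9 mm more, then look.

```bash
python3 -m jog '[[[0,-0.001,0],[0,0,0],-1],[[0,-0.002,0],[0,0,0],-1],[[0,-0.003,0],[0,0,0],-1],[[0,-0.004,0],[0,0,0],-1],[[0,-0.005,0],[0,0,0],-1]]'
python3 -m jog '[[[0,-0.001,0],[0,0,0],-1],[[0,-0.002,0],[0,0,0],-1],[[0,-0.003,0],[0,0,0],-1],[[0,-0.004,0],[0,0,0],-1],[[0,-0.004,0],[0,0,0],-1]]'
python3 -m jog '[[[0,0.005,0],[0,0,0],-1],[[0,0.015,0],[0,0,0],-1],[[0,0.030,0],[0,0,0],-1],[[0,0.045,0],[0,0,0],-1],[[0,0.045,0],[0,0,0],-1]]'
cat > meas.py <<'E'
from h import *
import sys
def fit(mask):
    c=max(cv2.findContours(mask,cv2.RETR_EXTERNAL,cv2.CHAIN_APPROX_NONE)[0],key=cv2.contourArea)
    h=cv2.convexHull(c); return cv2.fitEllipse(h)
def meas(im,m):
    roi=np.zeros(im.shape[:2],np.uint8); roi[190:270,265:340]=255
    hsv=cv2.cvtColor(np.ascontiguousarray(im),cv2.COLOR_RGB2HSV)
    big=cv2.GaussianBlur(im,(3,3),0)
    h=cv2.cvtColor(np.ascontiguousarray(big),cv2.COLOR_RGB2HSV)
    stand=((h[:,:,1]>90)).astype(np.uint8)*255&roi
    egg=((h[:,:,1]>60)&(h[:,:,2]>125)).astype(np.uint8)*255&roi
    return fit(stand),fit(egg)
E
python3 - <<'E'
from meas import *
from bench import r
print(r.sense()['tool_pos'])
m=vision.camera_model("top")
for tag in (0,5):
    if tag==0: im=cv2.imread("pics/top0.png")[:,:,::-1]
    else: im=vision.snapshot("top"); cv2.imwrite("pics/top5.png",im[:,:,::-1])
    s,e=meas(im,m); print(s,e); S=ray(m,*s[0],36); E=ray(m,*e[0],60); print(S,E,E-S)
overlay(im,m,[(circ(S,50,36),(0,255,0)),(circ(E,20,60),(0,255,255))],(245,180,345,270),6,"pics/t5.png")
im=vision.snapshot("scene"); cv2.imwrite("pics/scene5.png",im[:,:,::-1])
overlay(im,vision.camera_model("scene"),[(circ(S,50,36),(0,255,0)),(circ(S,25,36),(255,0,0))],(240,140,350,220),6,"pics/s5.png")
E
```

```text
time: 5.43
tool_pos: [515.1, -16.9, 49.3]
tcp_rot: [-91.1, 80.0, -90.0]
ft_force: [0.4, 1.5, -0.5]
finger_gap: -0.2
time: 5.85
tool_pos: [515.1, -21.0, 49.3]
tcp_rot: [-91.1, 80.0, -90.0]
ft_force: [-0.0, -0.4, -0.6]
finger_gap: -0.2
time: 6.27
tool_pos: [515.1, 27.0, 49.3]
tcp_rot: [-91.1, 80.0, -89.8]
ft_force: [-0.1, 0.6, 0.5]
finger_gap: 0.1
[515.06916972  26.96563668  49.32795537]
((302.54571533203125, 229.61668395996094), (41.76539993286133, 42.209163665771484), 169.6178741455078) ((295.00848388671875, 230.11111450195312), (14.233428955078125, 15.189207077026367), 139.55186462402344)
[515.52133288 -59.45521223  36.        ] [514.01330801 -40.72980578  60.        ] [-1.50802487 18.72540646 24.        ]
((302.5448913574219, 229.5843505859375), (41.84543228149414, 42.26241683959961), 176.94346618652344) ((304.1448974609375, 229.65005493164062), (14.973392486572266, 16.9206485748291), 4.6513671875)
[515.59462951 -59.45198183  36.        ] [515.53620881 -61.02124539  60.        ] [-0.0584207  -1.56926356 24.        ]
```

View pics/t5.png

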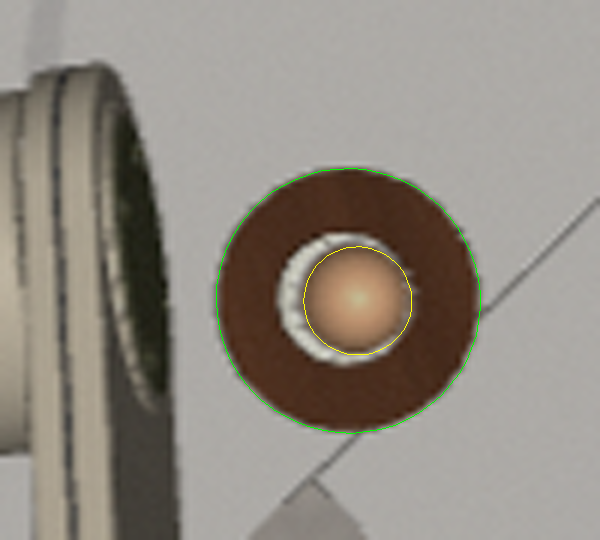

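View pics/s5.png

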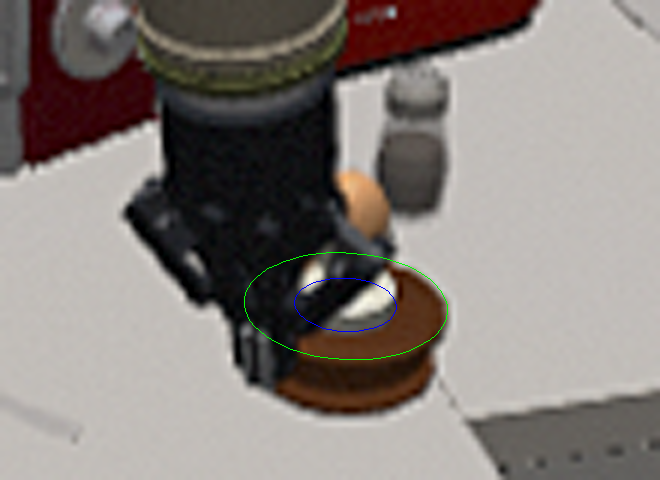

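The egg looks off to the right of the foot in the top view, by more than I expect from parallax. I'll back the arm away and check that the cup stands upright and still.

```bash
python3 -m jog '[[[0,0.02,0.03],[0,0,0],-1],[[0,0.05,0.06],[0,0,0],-1],[[0,0.08,0.09],[0.1,0,0],-1],[[0,0.11,0.12],[0.175,0,0],-1],[[0,0.12,0.15],[0.175,0,0],-1]]'
python3 - <<'E'
from meas import *
from bench import r
print(r.sense()['tool_pos'])
m=vision.camera_model("top"); T=np.array(m["world_to_cam"]);print(-T[:3,:3].T@T[:3,3])
im=vision.snapshot("top"); cv2.imwrite("pics/top6.png",im[:,:,::-1])
s,e=meas(im,m); S=ray(m,*s[0],36); E=ray(m,*e[0],60); print(S,E,E-S)
a=cv2.resize(im[205:255,275:330,::-1],None,fx=7,fy=7,interpolation=cv2.INTER_CUBIC)
b=cv2.resize(cv2.imread("pics/top0.png")[205:255,275:330],None,fx=7,fy=7,interpolation=cv2.INTER_CUBIC)
cv2.imwrite("pics/t6.png",np.hstack([b,a]))
im=vision.snapshot("scene"); cv2.imwrite("pics/scene6.png",im[:,:,::-1])
b=cv2.imread("pics/scene0.png")
f=lambda i:cv2.resize(i[160:215,270:330],None,fx=6.5,fy=6.5,interpolation=cv2.INTER_CUBIC)
cv2.imwrite("pics/s6.png",np.hstack([f(b),f(im[:,:,::-1])]))
E
```

```text
time: 6.78
tool_pos: [514.8, 145.7, 200.7]
tcp_rot: [90.5, 89.7, 91.7]
ft_force: [1.3, -0.5, 0.1]
finger_gap: -0.3
[514.75880607 145.74809162 200.72585285]
[ 515.59823612   34.70093479 1171.57638136]
[515.60564494 -59.4859587   36.        ] [514.96011615 -60.64432378  60.        ] [-0.64552879 -1.15836508 24.        ]
```

View pics/t6.png

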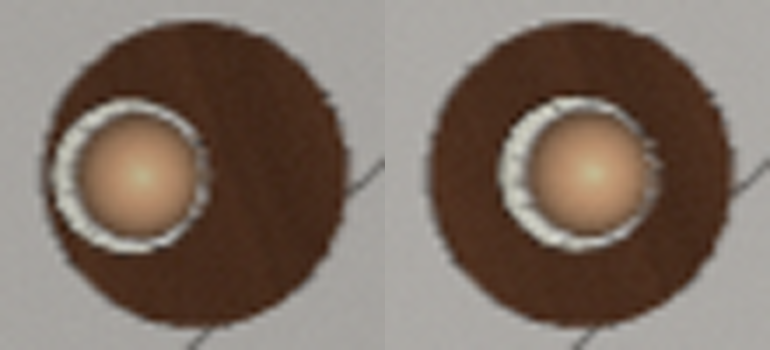

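View pics/s6.png

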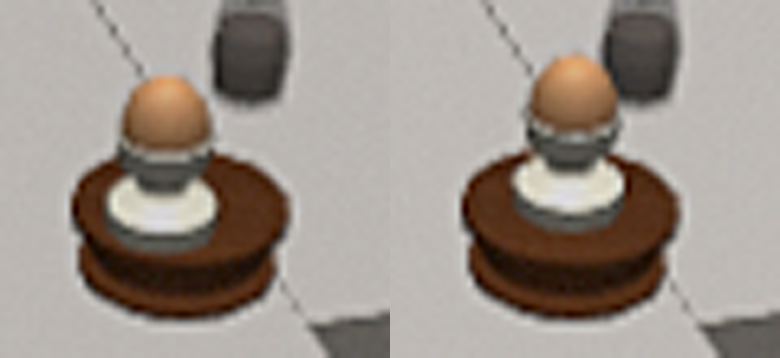

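The cup is upright and steady. Now a precise check of the foot against the stand, with model circles at the fitted stand centre and the wrist view.

Run:
```python
from h import *
m=vision.camera_model("top"); im=cv2.imread("pics/top6.png")[:,:,::-1]; S=(515.6,-59.5)
overlay(im,m,[(circ(S,50,36),(0,255,0)),(circ(S,25,48),(255,0,0)),(circ(S,22,84),(0,255,255))],(270,200,335,260),10,"pics/t7.png")
m=vision.camera_model("scene"); im=cv2.imread("pics/scene6.png")[:,:,::-1]
overlay(im,m,[(circ(S,50,36),(0,255,0)),(circ(S,25,36),(255,0,0)),(circ(S,25,48),(255,0,0)),(circ(S,22,84),(0,255,255))],(265,165,330,215),10,"pics/s7.png")
im=vision.snapshot("wrist"); m=vision.camera_model("wrist"); cv2.imwrite("pics/w7.png",im[:,:,::-1])
overlay(im,m,[(circ(S,50,36),(0,255,0)),(circ(S,25,36),(255,0,0)),(circ(S,25,48),(255,0,0))],(0,0,512,384),1.5,"pics/w7o.png")
```

```text
(no output)
```

View pics/t7.png

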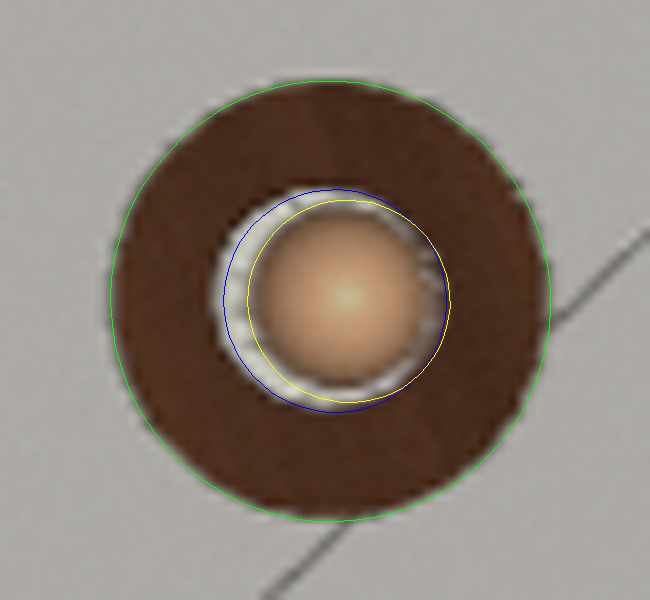

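View pics/s7.png

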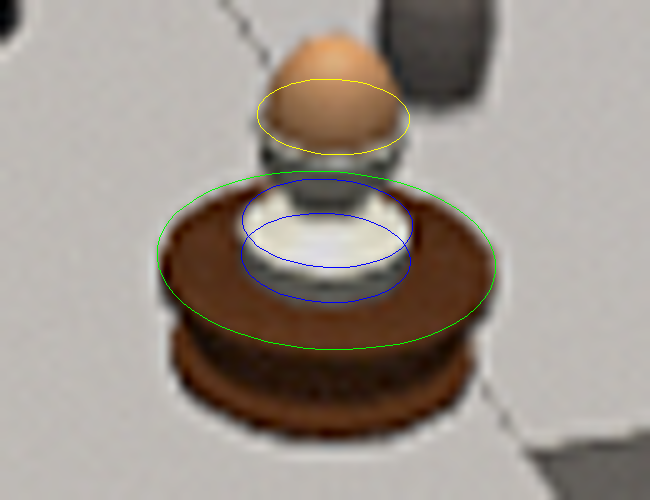

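View pics/w7o.png

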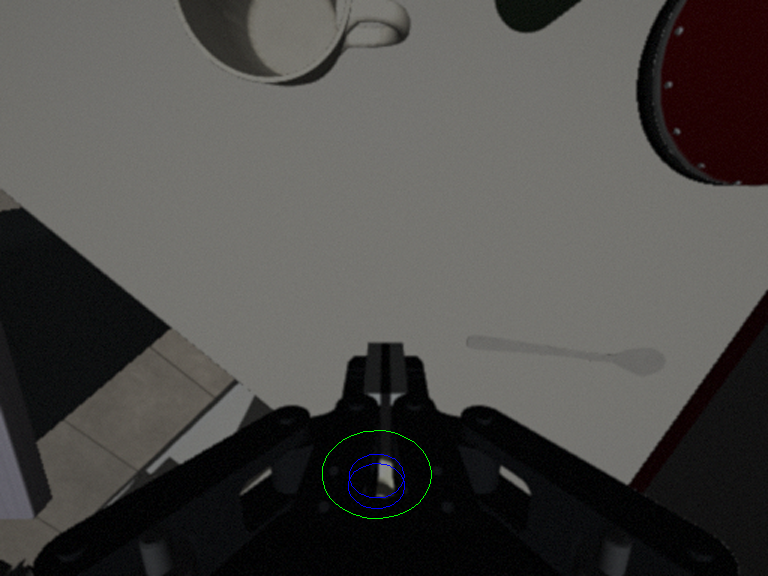

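The stand's outline fits exactly. The foot's left edge lies about 9 px (2 mm) short of the middle, which agrees with the finger position. I'll return by the same way and nudge 2 mm more.

```bash
python3 -m jog '[[[0,-0.03,-0.03],[-0.1,0,0],-1],[[0,-0.06,-0.06],[-0.175,0,0],-1],[[0,-0.09,-0.09],[-0.175,0,0],-1],[[0,-0.12,-0.12],[-0.175,0,0],-1],[[0,-0.12,-0.15],[-0.175,0,0],-1]]'
python3 -m jog '[[[0,0,0],[0,0,0],-1],[[0,0,0],[0,0,0],-1],[[0,-0.014,0],[0,0,0],-1],[[0,-0.028,0],[0,0,0],-1],[[0,-0.036,0],[0,0,0],-1]]'
python3 -m jog '[[[0,-0.003,0],[0,0,0],-1],[[0,-0.005,0],[0,0,0],-1],[[0,-0.006,0],[0,0,0],-1],[[0,-0.007,0],[0,0,0],-1],[[0,-0.008,0],[0,0,0],-1]]'
python3 -m jog '[[[0,-0.001,0],[0,0,0],-1],[[0,-0.002,0],[0,0,0],-1],[[0,-0.0025,0],[0,0,0],-1],[[0,-0.003,0],[0,0,0],-1],[[0,-0.003,0],[0,0,0],-1]]'
```

```text
time: 7.35
tool_pos: [513.8, 20.0, 47.0]
tcp_rot: [-91.7, 79.8, -90.6]
ft_force: [0.1, -0.7, -0.3]
finger_gap: 0.4
time: 7.77
tool_pos: [516.7, -12.2, 51.6]
tcp_rot: [-90.1, 79.9, -89.0]
ft_force: [0.1, -0.3, -0.9]
finger_gap: 0.2
time: 8.18
tool_pos: [515.1, -19.4, 49.4]
tcp_rot: [-91.1, 80.0, -89.9]
ft_force: [1.0, 0.0, 0.0]
finger_gap: 0.1
time: 8.6
tool_pos: [515.0, -22.8, 49.2]
tcp_rot: [-91.2, 80.0, -90.0]
ft_force: [0.0, -0.1, 0.6]
finger_gap: 0.1
```

```bash
python3 -m jog '[[[0,0.003,0],[0,0,0],-1],[[0,0.010,0],[0,0,0],-1],[[0,0.022,0],[0,0,0],-1],[[0,0.040,0],[0,0,0],-1],[[0,0.047,0],[0,0,0],-1]]'
python3 -m jog '[[[0,0.02,0.03],[0,0,0],-1],[[0,0.05,0.06],[0,0,0],-1],[[0,0.08,0.09],[0.1,0,0],-1],[[0,0.11,0.12],[0.175,0,0],-1],[[0,0.12,0.15],[0.175,0,0],-1]]'
python3 -m jog '[[[0,0,0],[0,0,0],-1],[[0,0,0],[0,0,0],-1]]'
python3 - <<'E'
from meas import *
m=vision.camera_model("top"); im=vision.snapshot("top"); S=(515.6,-59.5)
s,e=meas(im,m); print(ray(m,*s[0],36),ray(m,*e[0],60))
overlay(im,m,[(circ(S,50,36),(0,255,0)),(circ(S,25,48),(255,0,0))],(270,200,335,260),10,"pics/t8.png")
m=vision.camera_model("scene"); im=vision.snapshot("scene"); cv2.imwrite("pics/scene8.png",im[:,:,::-1])
overlay(im,m,[(circ(S,50,36),(0,255,0)),(circ(S,25,36),(255,0,0)),(circ(S,25,48),(255,0,0))],(265,165,330,215),10,"pics/s8.png")
E
```

```text
time: 9.02
tool_pos: [515.0, 26.5, 49.3]
tcp_rot: [-91.1, 80.0, -89.9]
ft_force: [0.1, -0.3, -0.3]
finger_gap: -0.1
time: 9.43
tool_pos: [514.5, 146.9, 200.7]
tcp_rot: [93.0, 89.7, 94.3]
ft_force: [0.1, -0.1, 0.1]
finger_gap: -0.2
time: 9.6
tool_pos: [516.5, 145.4, 202.1]
tcp_rot: [5.5, 89.7, 6.8]
ft_force: [0.2, -0.6, -0.7]
finger_gap: -0.4
[515.57761177 -59.38934316  36.        ] [516.14875639 -63.37740205  60.        ]
```

View pics/t8.png

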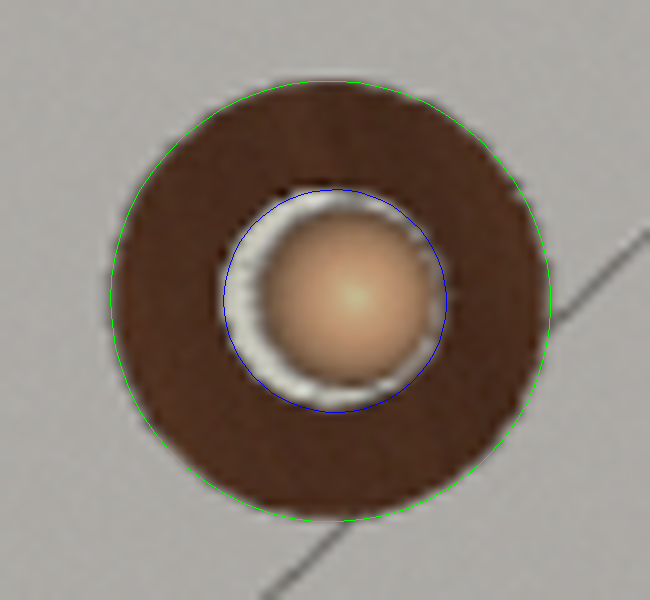

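View pics/s8.png

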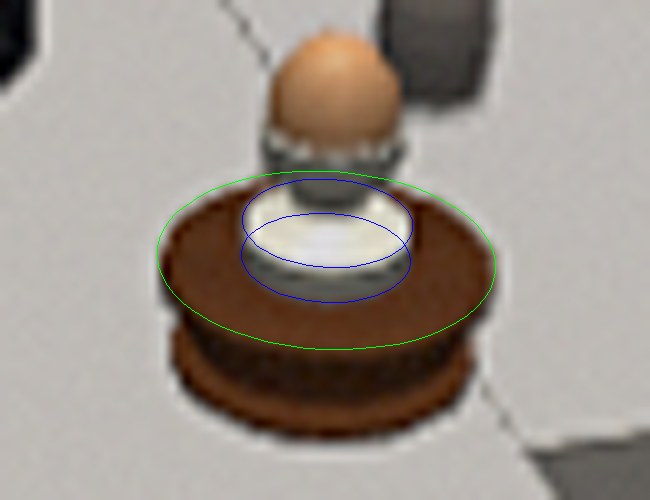

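View pics/scene8.png

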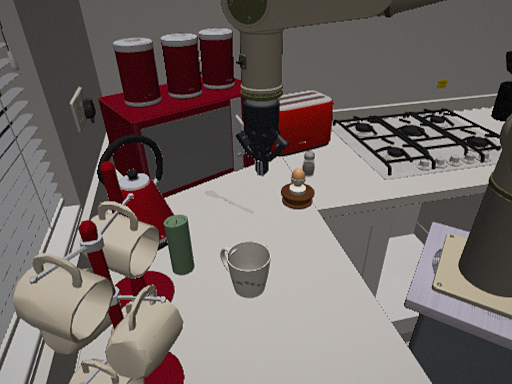

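The top view puts the foot (about 222-446 px) on the blue circle at the stand's centre, within 1 mm. The scene view agrees and shows the cup upright; the mug, shaker and spoon have not moved. I'll hand it in.

```bash
python3 -c "
from bench import order,r
print(r.sense()['ft_force']); print(order.hand_in())"
```

```text
[-0.68269201  0.10849506 -0.6914429 ]
the job is handed in; nothing more can be done
None
```

The egg cup now stands upright in the middle of the stand. I pushed it about 22 mm toward -y with the shut fingertips, low on its foot. That took two passes: after the first it stood about 2 mm short, and the second closed the gap. I then backed the arm well clear and handed the job in about 10 s into the allowed 61 s.

- **Position:** in the last top and scene pictures the foot lies within about 1 mm of the stand's centre. The camera calibration is only good to about 2 mm.
- **Stand and bystanders:** the stand's fitted centre matched its starting one to about 0.1 mm. The mug, shaker and spoon looked unmoved in the scene picture, but I did not measure their positions again.
- **Forces:** the wrist readings stayed under about 2 N throughout.
- **Disagreement:** a centre taken from the egg itself came out up to 4 mm off. I put that down to its height in the camera's perspective, which I checked only roughly, and relied on the foot's outline instead.

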